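Unbolt the long tool chest

TASK

Two plywood tool chests stand on the workshop bench, each shut with a barrel bolt. Unbolt the longer chest: lift its bolt's handle clear of the notch and then slide the bolt all the way back out of its keeper, and let go. Leave the shorter chest bolted.

Things in the scene. Friction and masses are not known exactly. Their poses are not given: they have to be found in the camera images.
- long_knob (a point): Centre of the 24 mm steel ball on the longer chest's bolt handle, on a 10 mm stem 62 mm from the rod's axis. At rest the stem points towards the robot, 15 deg above level, the ball 44 mm over bare lid: pinch it from above, fingers closing along the rod. Axes (turn with the handle): x from ball to rod; y along the level rod towards the keeper; z up at rest.
- long_handle (a joint): Turn of that handle about the rod, rad: 0 = down in the notch (start 0 to 0.12), grows as it is lifted, positive about +y of the knob's axes; stop at 1.3, nearly upright. The stem sits between steel cheeks 20 to 32 mm from the rod's axis, 13 mm above it, 3 mm free each side; from 0.5 rad it clears them and the bolt can slide. About 2 N at the ball; stays where left.
- long_bolt (a joint): Slide of the longer chest's bolt, m: 0 = home in its keeper, 0.060 = fully back at its stop; moves along -y of the knob's axes, handle with it; 3 N friction, stays where left. Steel rod 16 mm thick, level, 28 mm above the lid, along the length of a fixed plywood chest 340 long x 200 deep, lid 110 mm above the bench; chests vary in place and yaw and may swap.
- short_bolt (a joint): Slide of the bolt on the shorter chest (220 mm long, else alike, with the same bolt and handle), m: 0 = home in its keeper, as it starts and is to stay; 0.060 = fully back.

How it is judged (in metres and radians):
On the way, in this order (a step that is already met when the one before it is completed fails the run):
1. the longer chest's handle is lifted clear (over 0.5 rad), its bolt still home (within 15 mm) (value of joint long_handle above 0.5 rad and value of joint long_bolt below 0.015 m), for 0.1 s.
2. the longer chest's bolt is drawn back by more than 48 mm (value of joint long_bolt above 0.048 m), for 0.2 s.
At the end, for the whole second after the job is handed in: The longer chest's bolt stands withdrawn by more than 48 of its 60 mm, at rest (its handle may be up or down), and the shorter chest's bolt is still home (within 12 mm) (value of joint long_bolt above 0.048 m and velocity of joint long_bolt between -0.02 and 0.02 m/s and value of joint short_bolt below 0.012 m); the robot touches nothing.
It fails at once if the shorter chest's bolt is drawn by more than 15 mm (value of joint short_bolt above 0.015 m).
It also fails if it takes over 32 s, if anything falls off the work surface, if the arm or the gripper's body presses on something with over 40 N, if the wrist force passes 120 N, or if a joint passes its speed limit or range.

ROBOT

A 6-joint arm with a two-finger parallel gripper is mounted at the origin on the work surface. World frame = base frame: x ahead of the robot, y to its left, z up, the work surface at z = 0. Lengths are in mm, angles in rad, forces in N, time in s.
With the tool pointing down it reaches from about 150 to 775 mm from the base axis. Payload 6.1 kg.
Tool frame: the origin (TCP) lies midway between the tips of the shut fingers; the grasp point (between the pads) lies 19 mm behind it; z points along the fingers, y is the line along which they close (so a half turn about z gives the same grasp; the last joint's range is limited). The gripper opens to 85 mm and grips with 20 to 120 N. Pads are 22 mm wide; open, the fingers measure 114 mm over their backs; the gripper's body (76 mm by 85 mm) begins 54 mm behind the grasp point. The pads swing forward as they close: fully open they stand 13 mm farther back than shut.
Start: joints at [-1.241, 0.126, -0.04, 1.405, 0, 1.571], TCP at [170.016, -496.692, 231.295] pointing down, gripper open.
Joint ranges: [-2.72, 2.72], [-0.95, 1.95], [-1.27, 1.35], [-1.78, 2.02], [-1.46, 1.47], [-3.14, 3.14]. Speed limits (rad/s): [2.39, 2.39, 3.01, 3.14, 3.14, 3.14].

INTERFACE

Orientations are given as a unit quaternion [x, y, z, w].
In Python, from rig import manip gives the robot as it stands.
- The arm moves only by the shell command python3 -m creep 'ROWS'. ROWS is JSON, a list of rows, each a list of 7 numbers: the finger opening in cm, from 0 to 8.54, then the shift along the world's x, y, z in cm, then the turn, a rotation vector about the world's x, y, z in rad. In form: [[gripper, tx, ty, tz, wx, wy, wz], ...]. A call has 1 to 5 rows; each row is the pose to reach, as a shift and turn from the pose commanded when the call began; what a row does not reach only later rows make up. A row lasts 1/12 s, in which the tool goes at most 41.7 mm and 7.16 degrees, less where a joint would pass 70% of its speed; a pose out of reach is approached as far as the arm can. A call with a gripper value outside its range is refused whole. The fingers move at their own pace and stop on an object; the grip force is fixed at half the most. Time passes only in rows, so rows that repeat a pose let the fingers close. It gives the time, the measured TCP pose, the force, the opening and the grip force at its end, in the units of the state.
- manip.state(): the state, without advancing time (a new reading comes with each control period).
- manip.get_image(name): name is "scene" or "top" or "wrist"; returns a dict with "color" (480x640x3 uint8, blue, green, red), "range_z" (480x640 float32, mm along the optical axis (not along the pixel's ray), 0 where there is no reading), "mtx" (3x3 intrinsics, pixels), "extrinsics" (4x4, takes a point from camera to world coordinates); the wrist camera has in their place "tool_from_camera" (4x4, takes a point from camera to tool coordinates, whose origin is the TCP and whose axes are the flange's). Camera axes: x right, y down, z forward; pixel columns grow to the right and rows downward; lengths in mm; the calibration is good to about 2 mm. A picture is of the moment at which its call begins: read the wrist's pose just before it.
- manip.hand_in(): hands the job in; it is judged then, once.
The state is a dict: "time_s": time; "qpos": joint angles; "joint_vel": joint speeds; "effort": joint torques, N m; "tcp_pos": TCP position; "eef_rot": TCP orientation; "wrist_force": force on the tool from outside, world axes, zero at the start; "wrist_torque": the same for the moment, N m; "grip_width": finger opening in mm; "grasp_force": force on a finger pad.
Only numpy, scipy, OpenCV 4.12 (cv2) and the standard library are available. Lean on these libraries where they do the work, as an engineer would, in place of code of your own. Each camera call takes 0.05 s, during which the arm holds its last target. There are 200 camera calls.

## Working session

There is one attempt and no reset: what is moved stays moved. The work goes in short steps, Python scripts to look and compute and a shell command to move; the robot and the scene stay as the last step left them, time stands still between calls to the robot, and variables do not carry over. Pictures are saved under pics/ and viewed, at most 10 in all, crops included, and the job is handed in when it is done.

```bash
mkdir -p pics; ls
python3 - <<'E'
from rig import manip
import cv2,numpy as np
for n in("top","scene"):
    i=manip.get_image(n); cv2.imwrite(f"pics/{n}.png",i["color"]); np.savez(f"{n}.npz",**i)
    print(n,i["mtx"].tolist(),np.round(i["extrinsics"],3).tolist())
s=manip.state();print(s["time_s"],s["tcp_pos"],s["eef_rot"])
E
```

```text
pics
top [[588.8278230932393, 0.0, 321.6253215428959], [0.0, 588.8278230932393, 234.80439680540158], [0.0, 0.0, 1.0]] [[0.019, -0.987, 0.157, 436.778], [-1.0, -0.019, 0.004, -13.367], [-0.001, -0.157, -0.988, 1086.924], [0.0, 0.0, 0.0, 1.0]]
scene [[540.7584320626148, 0.0, 319.9088610042747], [0.0, 540.7584320626148, 242.54211614042464], [0.0, 0.0, 1.0]] [[0.433, 0.728, -0.532, 990.474], [0.901, -0.359, 0.242, -170.176], [-0.015, -0.585, -0.811, 790.719], [0.0, 0.0, 0.0, 1.0]]
0.1 [ 169.89072526 -496.35313218  230.60871322] [ 9.86439702e-01  1.64122472e-01 -1.23803106e-04 -7.16751134e-04]
```

View pics/top.png

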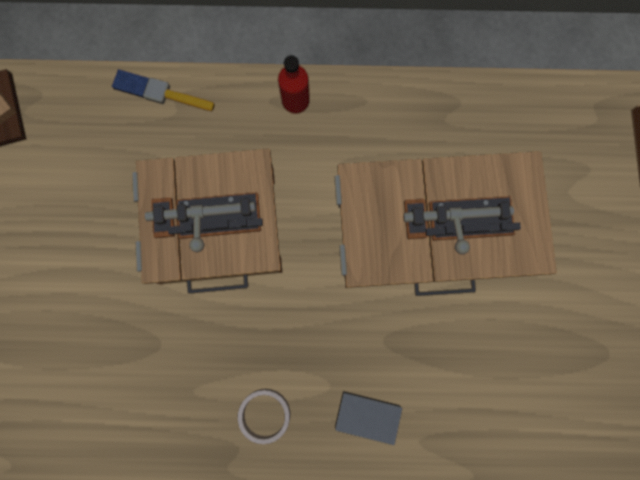

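View pics/scene.png

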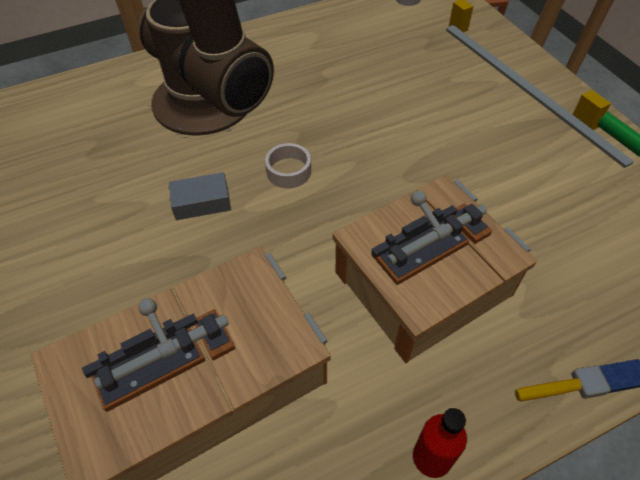

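Longer chest is on the right in the top view: ball at about (462,247), rod from (408,216) to (512,213), keeper on the left. In the scene view its ball is at (148,307). Now I'll triangulate the ball and find the rod direction.

```bash
cat > h.py <<'E'
import numpy as np,cv2
def ray(i,p):
    d=np.linalg.inv(i["mtx"])@np.array([p[0],p[1],1.]);E=i["extrinsics"];return E[:3,3],E[:3,:3]@d
def plane(i,p,z):
    o,d=ray(i,p);return o+d*(z-o[2])/d[2]
def tri(a,p,b,q):
    o1,d1=ray(a,p);o2,d2=ray(b,q);s=np.linalg.lstsq(np.c_[d1,-d2],o2-o1,rcond=None)[0]
    x,y=o1+d1*s[0],o2+d2*s[1];return (x+y)/2,np.linalg.norm(x-y)
E
python3 - <<'E'
from h import *
t=dict(np.load("top.npz"));s=dict(np.load("scene.npz"))
def circ(i,c,r=14,R=(5,10)):
    x,y=c;g=cv2.resize(cv2.cvtColor(i["color"][y-r:y+r,x-r:x+r],6),None,fx=4,fy=4,interpolation=2)
    h=cv2.HoughCircles(g,3,1,40,param1=120,param2=12,minRadius=R[0]*4,maxRadius=R[1]*4)
    return h[0,0,:2]/4-.375+[x-r,y-r],h[0,0,2]/4
pt,rt=circ(t,(462,247));ps,rs=circ(s,(148,307),R=(6,12));print(pt,rt,ps,rs)
print(tri(t,pt,s,ps),plane(t,pt,154))
o,d=ray(t,pt);z=t["range_z"][int(pt[1]+.5),int(pt[0]+.5)];print("depth ball",o+d*(z+12))
# chest front edge/lid direction: lid mask by depth
h,w=t["range_z"].shape;u,v=np.meshgrid(np.arange(w),np.arange(h))
P=np.stack([(u-t["mtx"][0,2])/t["mtx"][0,0],(v-t["mtx"][1,2])/t["mtx"][1,1],np.ones_like(u)],-1)*t["range_z"][...,None]
W=P@t["extrinsics"][:3,:3].T+t["extrinsics"][:3,3]
m=((W[...,2]>95)&(u>320)&(u<580)&(v>130)&(v<310)).astype(np.uint8)
m=cv2.morphologyEx(m,cv2.MORPH_OPEN,np.ones((15,15)))
pts=W[m>0][:,:2].astype(np.float32);print("lid",cv2.minAreaRect(pts),np.median(W[m>0][:,2]))
r=W[(W[...,2]>138)&(u>395)&(u<530)&(v>195)&(v<228)]
print(len(r),cv2.fitLine(r[:,:2].astype(np.float32),2,0,.01,.01).ravel(),r.min(0),r.max(0))
a,b=plane(t,(408,216),138),plane(t,(512,213),138);print(a,b,np.arctan2(*(a-b)[:2]))
for n,i,p in(("t",t,pt),("s",s,ps)):
    x,y=p.astype(int);cv2.imwrite(f"pics/c_{n}.png",cv2.resize(i["color"][y-50:y+40,x-60:x+75],None,fx=5,fy=5,interpolation=2))
E
```

```text
Traceback (most recent call last):
TypeError: 'NoneType' object is not subscriptable
```

```bash
cat >> h.py <<'E'
def ball(i,c,r=13):
    "centre of the roundest grey blob near c: widest inscribed circle in an unsaturated mask"
    x,y=c;k=cv2.resize(i["color"][y-r:y+r,x-r:x+r],None,fx=8,fy=8,interpolation=2)
    f=k.astype(int);sat=(f.max(2)-f.min(2))/(f.max(2)+1)
    m=((sat<.22)&(f.max(2)>60)).astype(np.uint8)
    D=cv2.distanceTransform(m,2,5);_,R,_,p=cv2.minMaxLoc(D)
    yy,xx=np.where(D>R-1.5)
    return (np.array([xx.mean(),yy.mean()])+.5)/8-.5+[x-r,y-r],R/8
E
python3 - <<'E'
from h import *
t=dict(np.load("top.npz"));s=dict(np.load("scene.npz"))
pt,rt=ball(t,(462,247));ps,rs=ball(s,(148,307));print(pt,rt,ps,rs)
print(tri(t,pt,s,ps),plane(t,pt,154))
o,d=ray(t,pt);z=t["range_z"][int(pt[1]+.5),int(pt[0]+.5)];print("depth ball",o+d*(z+12))
h,w=t["range_z"].shape;u,v=np.meshgrid(np.arange(w),np.arange(h))
P=np.stack([(u-t["mtx"][0,2])/t["mtx"][0,0],(v-t["mtx"][1,2])/t["mtx"][1,1],np.ones_like(u)],-1)*t["range_z"][...,None]
W=P@t["extrinsics"][:3,:3].T+t["extrinsics"][:3,3]
m=((W[...,2]>95)&(u>320)&(u<580)&(v>130)&(v<310)).astype(np.uint8)
m=cv2.morphologyEx(m,cv2.MORPH_OPEN,np.ones((15,15)))
pts=W[m>0][:,:2].astype(np.float32);print("lid",cv2.minAreaRect(pts),np.median(W[m>0][:,2]))
r=W[(W[...,2]>138)&(u>395)&(u<530)&(v>195)&(v<228)]
print(len(r),cv2.fitLine(r[:,:2].astype(np.float32),2,0,.01,.01).ravel(),r.min(0),r.max(0))
a,b=plane(t,(408,216),138),plane(t,(512,213),138);print(a,b)
for n,i,p in(("t",t,pt),("s",s,ps)):
    x,y=p.astype(int);k=cv2.resize(i["color"][y-50:y+40,x-60:x+75],None,fx=5,fy=5,interpolation=2)
    q=((p-[x-60,y-50]+.5)*5).astype(int);cv2.circle(k,q,int((rt if n=="t" else rs)*5),(0,255,0),1);cv2.imwrite(f"pics/c_{n}.png",k)
E
python3 -c "
import cv2,numpy as np
cv2.imwrite('pics/both.png',cv2.resize(np.vstack([cv2.imread('pics/c_t.png'),cv2.imread('pics/c_s.png')]),None,fx=.66,fy=.66))"
```

```text
[461.95535714 246.4375    ] 6.590698719024658 [146.44166667 306.16666667] 7.764535903930664
(array([ 569.24016774, -233.78879523,  160.94864019]), np.float64(1.351965070628205)) [ 570.32353199 -234.75217481  154.        ]
depth ball [ 438.48010689  -16.18857477 1075.03368415]
lid ((592.3624267578125, -199.31787109375), (277.941650390625, 397.3478698730469), 4.946619033813477) 108.86733987337277
1586 [ 1.7993753e-01 -9.8367804e-01  6.2098254e+02 -2.3467935e+02] [ 436.77805847 -333.96852833  138.008547  ] [ 647.91195869  -13.36700192 1086.92387829]
[ 621.34566903 -151.01691369  138.        ] [ 629.58867804 -321.66757618  138.        ]
```

View pics/both.png

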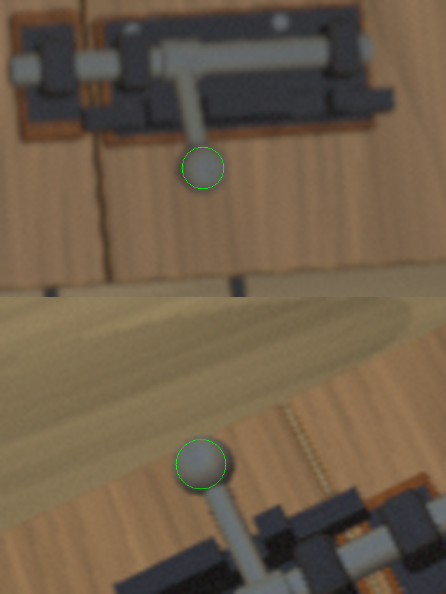

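Top crop: the ball sits at (462,246.5). The scene circle is about 0.6 px left of the true ball. The rod's yaw is about 4.8°, matching the lid edges, and the ball is near (570,-234,159). I'll go above it first, turning by -0.246 rad.

```bash
python3 -m creep '[[8.5,3.2,2.1,0,0,0,-0.1],[8.5,6.4,4.2,0,0,0,-0.2],[8.5,9.6,6.3,0,0,0,-0.246],[8.5,12.8,8.4,0,0,0,-0.246],[8.5,16,10.5,0,0,0,-0.246]]'; python3 -m creep '[[8.5,3.2,2.1,0,0,0,0],[8.5,6.4,4.2,0,0,0,0],[8.5,9.6,6.3,0,0,0,0],[8.5,12.8,8.4,0,0,0,0],[8.5,16,10.5,0,0,0,0]]'; python3 -m creep '[[8.5,2.6,1.7,0,0,0,0],[8.5,5.2,3.5,0,0,0,0],[8.5,8,5.2,0.5,0,0,0],[8.5,8,5.2,0.5,0,0,0]]'
```

```text
time_s: 0.52
tcp_pos: [331.0, -390.4, 231.0]
eef_rot: [0.999, 0.042, -0.0, -0.0]
wrist_force: [0.1, -0.9, -0.1]
grip_width: 84.9
grasp_force: 0.0
time_s: 0.93
tcp_pos: [491.2, -285.2, 230.9]
eef_rot: [0.999, 0.042, -0.0, -0.0]
wrist_force: [-0.1, -1.7, 0.4]
grip_width: 84.9
grasp_force: 0.0
time_s: 1.27
tcp_pos: [573.9, -231.5, 235.2]
eef_rot: [0.999, 0.044, 0.0, -0.001]
wrist_force: [-1.1, 0.6, 0.1]
grip_width: 85.0
grasp_force: 0.0
```

Run:
```python
from rig import manip
from h import *
from scipy.spatial.transform import Rotation as R
s=manip.state();i=manip.get_image("wrist")
T=np.eye(4);T[:3,:3]=R.from_quat(s["eef_rot"]).as_matrix();T[:3,3]=s["tcp_pos"]
i["extrinsics"]=T@i["tool_from_camera"];i={k:i[k] for k in("color","range_z","mtx","extrinsics")};np.savez("wrist.npz",**i)
cv2.imwrite("pics/w1.png",i["color"])
print(s["time_s"],s["tcp_pos"],s["eef_rot"],T[:2,1])
q=i["mtx"]@(np.linalg.inv(i["extrinsics"])@[569.8,-234,159,1])[:3];print(q/q[2])
```

```text
1.2667 [ 573.87985733 -231.52226899  235.16065939] [ 9.99021194e-01  4.42262495e-02  2.13910257e-04 -8.04263976e-04] [ 0.08836627 -0.99608678]
[327.90741583 260.18458053   1.        ]
```

View pics/w1.png

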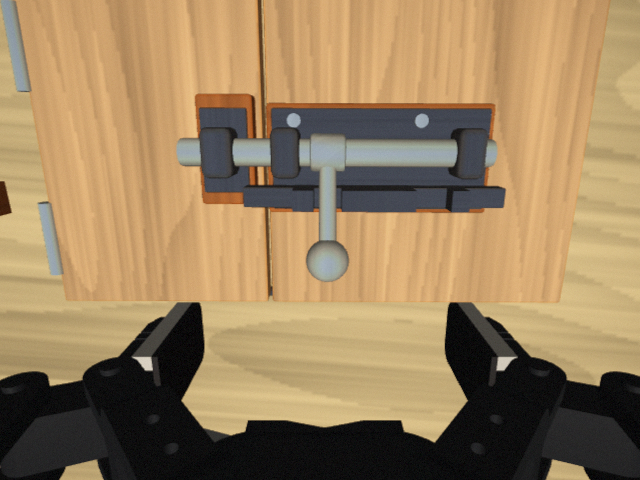

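Wrist view: ball at (327,261), as predicted from the measurement (328,260). The rod runs level from (178,152) to (496,153), so the tool is aligned. Next: descend and pinch.

```bash
python3 -m creep '[[8.5,0,0.05,-2.5,0,0,0],[8.5,0,0.05,-5,0,0,0],[8.5,0,0.05,-7.5,0,0,0],[8.5,0,0.05,-9.7,0,0,0],[8.5,0,0.05,-9.7,0,0,0]]'; for k in 1 2; do :; done; python3 -m creep '[[2,0,0,0,0,0,0],[2,0,0,0,0,0,0],[2,0,0,0,0,0,0],[2,0,0,0,0,0,0],[2,0,0,0,0,0,0]]'; python3 -m creep '[[2,0,0,0,0,0,0],[2,0,0,0,0,0,0],[2,0,0,0,0,0,0]]'
```

```text
time_s: 1.73
tcp_pos: [566.7, -233.8, 134.1]
eef_rot: [0.999, 0.041, -0.004, -0.002]
wrist_force: [-1.3, -0.2, -0.4]
grip_width: 84.6
grasp_force: 0.0
time_s: 2.15
tcp_pos: [570.6, -234.5, 140.7]
eef_rot: [0.999, 0.042, 0.001, 0.0]
wrist_force: [0.3, 3.2, 1.6]
grip_width: 24.7
grasp_force: 2.4
time_s: 2.4
tcp_pos: [570.1, -234.4, 139.8]
eef_rot: [0.999, 0.042, 0.0, 0.0]
wrist_force: [-1.7, -0.9, 2.2]
grip_width: 20.7
grasp_force: 53.3
```

Run:
```python
from rig import manip
import cv2
s=manip.state();print(s["grip_width"],s["grasp_force"],s["wrist_force"])
cv2.imwrite("pics/w2.png",manip.get_image("wrist")["color"])
i=manip.get_image("scene")["color"];cv2.imwrite("pics/s2.png",cv2.resize(i[200:440,20:320],None,fx=2.5,fy=2.5))
```

```text
20.720956484679302 53.25504720211029 [-1.70497671 -0.89757431  2.24238164]
```

View pics/w2.png

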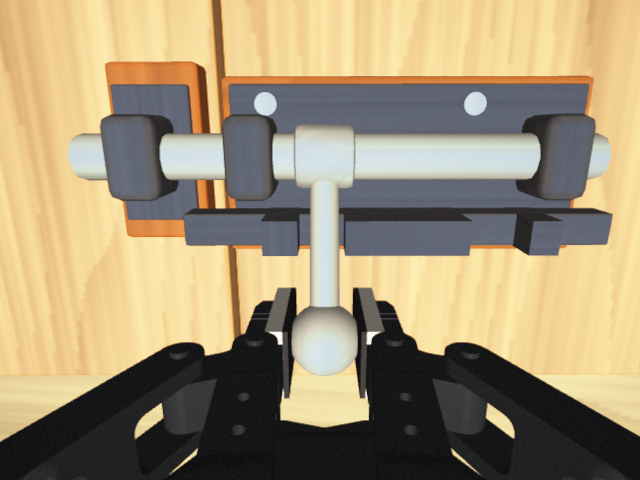

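View pics/s2.png

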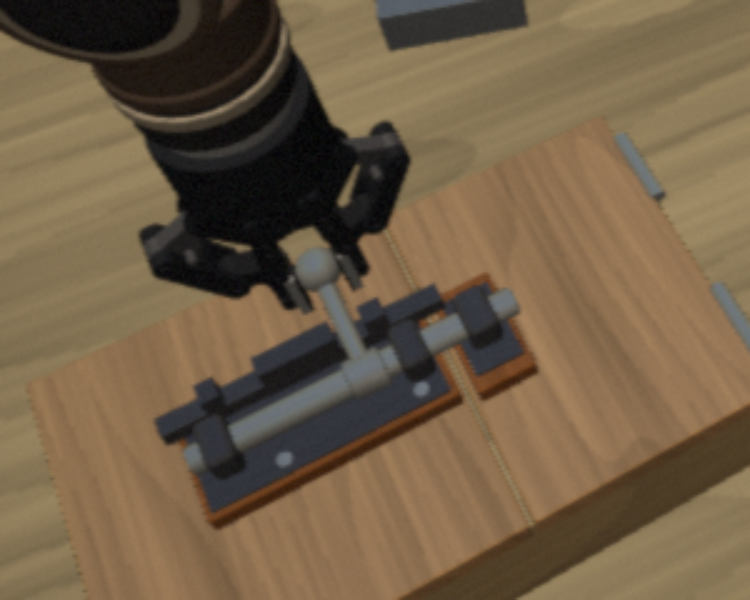

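The ball (325,340) is centred between the pads. Now lift along the 62 mm arc.

```bash
python3 -m creep '[[2,0.2,0.02,0.45,0,0,0],[2,0.4,0.03,0.9,0,0,0],[2,0.65,0.05,1.3,0,0,0],[2,0.9,0.07,1.67,0,0,0],[2,0.9,0.07,1.67,0,0,0]]'
```

```text
time_s: 2.92
tcp_pos: [579.7, -233.4, 156.3]
eef_rot: [0.999, 0.042, 0.0, -0.0]
wrist_force: [-0.1, -1.4, -1.6]
grip_width: 20.9
grasp_force: 52.2
```

```bash
python3 -m creep '[[2,0.6,0.05,0.7,0,0,0],[2,1.3,0.11,1.3,0,0,0],[2,1.8,0.15,1.6,0,0,0],[2,2.2,0.18,1.8,0,0,0],[2,2.2,0.18,1.8,0,0,0]]'; python3 -m creep '[[2,0,0,0,0,0,0],[2,0,0,0,0,0,0]]'
python3 - <<'E'
from rig import manip
import cv2
i=manip.get_image("wrist")["color"];j=manip.get_image("scene")["color"][200:440,20:340]
cv2.imwrite("pics/l.png",cv2.hconcat([cv2.resize(i,(400,300)),cv2.resize(j,(400,300))]))
E
```

```text
time_s: 3.33
tcp_pos: [603.6, -231.1, 173.8]
eef_rot: [0.999, 0.042, 0.002, -0.001]
wrist_force: [5.9, -0.0, -8.2]
grip_width: 20.3
grasp_force: 18.7
time_s: 3.5
tcp_pos: [603.4, -231.1, 173.7]
eef_rot: [0.999, 0.042, 0.002, -0.001]
wrist_force: [6.5, 1.0, -8.9]
grip_width: 20.3
grasp_force: 18.1
```

View pics/l.png

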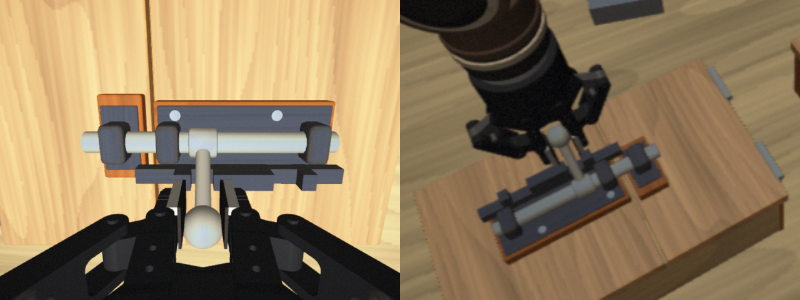

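The ball (left panel, 203,228) has slipped back in the pads. The fingers hold it near their rear edge. I'll measure where it is now.

Run:
```python
from rig import manip
from h import *
from scipy.spatial.transform import Rotation as R
s=manip.state();i=manip.get_image("wrist");j=manip.get_image("scene")
T=np.eye(4);T[:3,:3]=R.from_quat(s["eef_rot"]).as_matrix();T[:3,3]=s["tcp_pos"]
i["extrinsics"]=T@i["tool_from_camera"]
p,r=ball(i,(325,365),30);sc=(20+(558-400)*.8,200+135*.8);q,r2=ball(j,(int(sc[0]),int(sc[1])));print(p,r,q,r2)
X,e=tri(i,p,j,q);print(X,e)
n=np.array([.9965,.084,0]);d=(X-[569.8,-234,159])@n;print("toward rod",d,"z",X[2],"theta est",np.arctan2(X[2]-138,58.4-d)-.262)
print(s["tcp_pos"]-X)
```

```text
[323.5475 363.7175] 31.607362747192383 [145.84583333 308.24583333] 8.24108600616455
[ 603.8957682  -230.86824701  209.4353954 ] 0.23347626502757995
toward rod 34.23950025916131 z 209.43539540091987 theta est 0.9826590082381135
[ -0.58578302  -0.15853034 -35.78446072]
```

Run:
```python
from rig import manip
from h import *
from scipy.spatial.transform import Rotation as R
s=manip.state();i=manip.get_image("wrist")
T=np.eye(4);T[:3,:3]=R.from_quat(s["eef_rot"]).as_matrix();T[:3,3]=s["tcp_pos"]
i["extrinsics"]=T@i["tool_from_camera"];M=np.linalg.inv(i["tool_from_camera"])
def proj(X):
    c=(M@np.linalg.inv(T)@np.r_[X,1])[:3];return (i["mtx"]@c/c[2])[:2]
def projt(x): c=(M@np.r_[x,1])[:3];return (i["mtx"]@c/c[2])[:2].round(1),round(c[2])
for z in(-8,-14,-19,-25,-30):print(z,projt([0,0,z]))
print(np.round(i["tool_from_camera"],2).tolist())
rz=i["range_z"];print(rz[350:380:10,314:336:7]); print("stem/rod depth",rz[225,330],rz[225,420])
for z in(185,190,195,200):print(z,plane(i,(323.5,364),z))
for p in((225*1.6,0),):pass
rod=[ (lambda o,d,z:(o+d*(z)))(*ray(i,p),rz[p[1],p[0]]) for p in((420,225),(470,225))];print(rod)
k=i["color"][180:460,170:480];cv2.imwrite("pics/w3.png",cv2.resize(k,None,fx=2,fy=2))
```

```text
-8 (array([324.2, 322.2]), 147)
-14 (array([324.2, 330.1]), 141)
-19 (array([324.2, 337.3]), 136)
-25 (array([324.2, 346.6]), 131)
-30 (array([324.3, 355. ]), 126)
[[0.0, -0.96, -0.27, 67.65], [1.0, 0.0, 0.0, -0.29], [-0.0, -0.27, 0.96, -141.78], [0.0, 0.0, 0.0, 1.0]]
[[136.34898 136.64278 135.66078 136.60263]
 [135.01378 135.46178 134.28203 134.16656]
 [135.15166 133.7549  134.27477 134.88455]]
stem/rod depth 171.584 176.24625
185 [ 588.39654173 -232.11587783  185.        ]
190 [ 591.52445328 -231.85204566  190.        ]
195 [ 594.65236482 -231.58821348  195.        ]
200 [ 597.78027637 -231.32438131  200.        ]
[array([ 633.86632417, -269.9718287 ,  143.95351283]), array([ 635.96386998, -291.03820996,  145.11666348])]
```

View pics/w3.png

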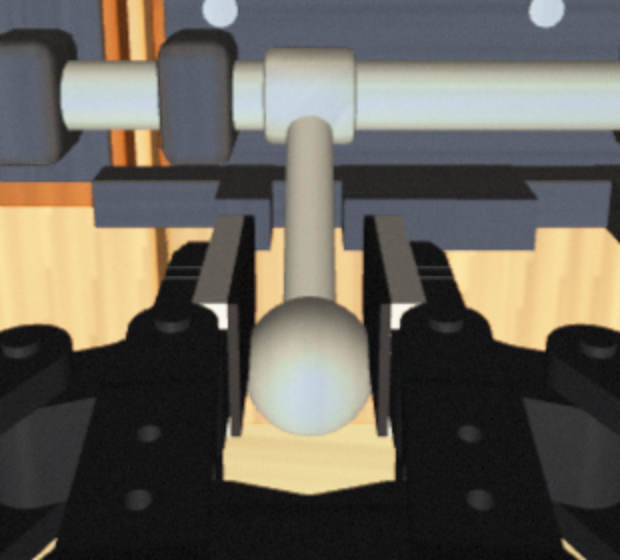

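Ball depth gives a centre near (587,-232,183), so the handle is at about 0.54 rad. The rod axis is at x≈630, farther than I assumed, so my arc was too tight and the pads slid forward. Open slightly, recentre and regrip.

```bash
python3 -m creep '[[4.4,0,0,0,0,0,0],[4.4,0,0,0,0,0,0],[4.4,-0.5,0,-0.3,0,0,0],[4.4,-1.4,-0.06,-1,0,0,0],[4.4,-1.4,-0.06,-1,0,0,0]]'; python3 -m creep '[[2,0,0,0,0,0,0],[2,0,0,0,0,0,0],[2,0,0,0,0,0,0],[2,0,0,0,0,0,0],[2,0,0,0,0,0,0]]'
python3 - <<'E'
from rig import manip
from h import *
from scipy.spatial.transform import Rotation as R
s=manip.state();i=manip.get_image("wrist")
T=np.eye(4);T[:3,:3]=R.from_quat(s["eef_rot"]).as_matrix();T[:3,3]=s["tcp_pos"]
i["extrinsics"]=T@i["tool_from_camera"]
p,r=ball(i,(324,340),38);d=i["range_z"][int(p[1])-5:int(p[1])+6,int(p[0])-5:int(p[0])+6];o,v=ray(i,p)
print(p,r,np.median(d),o+v*(np.median(d)+11.8),s["tcp_pos"],s["grip_width"],s["grasp_force"])
E
```

```text
time_s: 4.17
tcp_pos: [585.4, -232.2, 163.5]
eef_rot: [0.999, 0.042, -0.001, -0.0]
wrist_force: [-0.3, 0.4, -0.3]
grip_width: 44.1
grasp_force: 0.0
time_s: 4.58
tcp_pos: [587.0, -232.5, 164.7]
eef_rot: [0.999, 0.042, 0.0, 0.0]
wrist_force: [-3.6, -1.0, 4.1]
grip_width: 21.0
grasp_force: 54.8
[324.13132911 333.78955696] 34.25 121.52669 [ 589.61731863 -232.20231878  186.1154606 ] [ 587.03007479 -232.46516184  164.70765859] 21.045339918632397 54.818599820137024
```

```bash
python3 -m creep '[[2,0.3,0.02,0.25,0,0,0],[2,0.6,0.05,0.47,0,0,0],[2,0.95,0.08,0.7,0,0,0],[2,1.3,0.11,0.9,0,0,0],[2,1.65,0.14,1.08,0,0,0]]';python3 -m creep '[[2,0,0,0,0,0,0],[2,0,0,0,0,0,0],[2,0,0,0,0,0,0]]';  python3 - <<'E'
from rig import manip
from h import *
from scipy.spatial.transform import Rotation as R
s=manip.state();i=manip.get_image("wrist")
T=np.eye(4);T[:3,:3]=R.from_quat(s["eef_rot"]).as_matrix();T[:3,3]=s["tcp_pos"]
i["extrinsics"]=T@i["tool_from_camera"]
p,r=ball(i,(324,340),38);d=i["range_z"][int(p[1])-5:int(p[1])+6,int(p[0])-5:int(p[0])+6];o,v=ray(i,p)
X=o+v*(np.median(d)+11.8);print(p,r,X,"theta",np.arctan2(X[2]-138,630.6-X[0])-.262,s["tcp_pos"],s["grip_width"],s["grasp_force"],s["wrist_force"])
E
```

```text
time_s: 5.05
tcp_pos: [603.2, -231.0, 173.6]
eef_rot: [0.999, 0.042, -0.001, -0.0]
wrist_force: [-2.8, -2.2, -5.4]
grip_width: 21.3
grasp_force: 53.7
time_s: 5.3
tcp_pos: [604.1, -230.7, 174.5]
eef_rot: [0.999, 0.042, 0.0, -0.0]
wrist_force: [-1.7, -1.2, -1.4]
grip_width: 21.4
grasp_force: 53.8
[324.06922043 344.4469086 ] 33.25 [ 601.45127215 -230.90422012  193.55369593] theta 0.8255887167528864 [ 604.09642142 -230.71630233  174.51955109] 21.355167509662806 53.84055733680725 [-1.73344243 -1.17375373 -1.37877329]
```

Handle is lifted to about 0.83 rad and the grip is centred. Now slide the bolt back.

```bash
python3 -m creep '[[2,0.1,-1.2,0,0,0,0],[2,0.2,-2.4,0,0,0,0],[2,0.3,-3.6,0,0,0,0],[2,0.4,-4.8,0,0,0,0],[2,0.5,-5.7,0,0,0,0]]';python3 -m creep '[[2,0,-0.15,0,0,0,0],[2,0,-0.15,0,0,0,0],[2,0,-0.15,0,0,0,0],[2,0,-0.15,0,0,0,0]]';  python3 - <<'E'
from rig import manip
from h import *
from scipy.spatial.transform import Rotation as R
s=manip.state();i=manip.get_image("wrist")
T=np.eye(4);T[:3,:3]=R.from_quat(s["eef_rot"]).as_matrix();T[:3,3]=s["tcp_pos"]
i["extrinsics"]=T@i["tool_from_camera"]
p,r=ball(i,(324,340),38);d=i["range_z"][int(p[1])-5:int(p[1])+6,int(p[0])-5:int(p[0])+6];o,v=ray(i,p)
print(p,r,o+v*(np.median(d)+11.8))
E
```

```text
time_s: 5.77
tcp_pos: [608.5, -289.4, 174.9]
eef_rot: [0.999, 0.042, 0.0, -0.0]
wrist_force: [5.3, 4.2, -7.6]
grip_width: 21.1
grasp_force: 52.8
time_s: 6.1
tcp_pos: [608.3, -290.5, 175.4]
eef_rot: [0.999, 0.041, 0.0, 0.001]
wrist_force: [-3.8, -0.2, 5.4]
grip_width: 20.9
grasp_force: 54.5
[323.9977518  334.38893885] 33.5 [ 609.5220911  -290.31781009  194.7707931 ]
```

The ball moved 59.5 mm. Release it, retreat and check.

```bash
python3 -m creep '[[5.5,0,0,0,0,0,0],[5.5,0,0,0,0,0,0],[5.5,0,0,0,0,0,0],[5.5,0,0,2,0,0,0],[5.5,0,0,5,0,0,0]]';python3 -m creep '[[5.5,-3,0,3,0,0,0],[5.5,-6,0,5,0,0,0],[5.5,-9,0,5,0,0,0],[5.5,-9,0,5,0,0,0],[5.5,-9,0,5,0,0,0]]'; python3 -m creep '[[5.5,0,0,0,0,0,0],[5.5,0,0,0,0,0,0],[5.5,0,0,0,0,0,0],[5.5,0,0,0,0,0,0]]'
python3 - <<'E'
from rig import manip
import cv2
a=manip.get_image("scene")["color"];b=manip.get_image("wrist")["color"]
cv2.imwrite("pics/end.png",cv2.hconcat([cv2.resize(a,(400,300)),cv2.resize(b,(400,300))]))
E
```

```text
time_s: 6.57
tcp_pos: [607.5, -288.8, 221.8]
eef_rot: [0.999, 0.042, -0.003, -0.001]
wrist_force: [0.5, -0.4, 0.2]
grip_width: 55.0
grasp_force: 0.0
time_s: 6.98
tcp_pos: [517.9, -289.6, 275.9]
eef_rot: [0.999, 0.041, 0.001, 0.001]
wrist_force: [0.6, 0.1, 0.4]
grip_width: 55.0
grasp_force: 0.0
time_s: 7.32
tcp_pos: [519.3, -289.3, 273.9]
eef_rot: [0.999, 0.042, -0.001, -0.0]
wrist_force: [1.0, 0.1, 0.3]
grip_width: 55.0
grasp_force: 0.0
```

View pics/end.png

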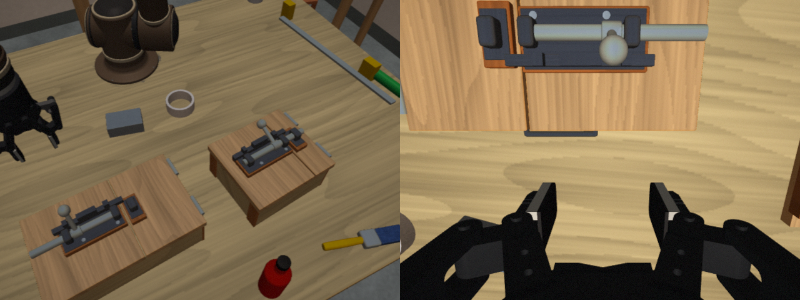

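The rod is out of its keeper (right panel, rod end at about x=533, keeper at x=490). The handle is up, the gripper is clear, and the short chest is untouched.

```bash
python3 -c "
from rig import manip
print(manip.hand_in())"
```

```text
the job is handed in; nothing more can be done
None
```

The longer chest's bolt is lifted clear, slid about 59.5 of its 60 mm out of its keeper and released; the shorter chest was not touched, and I handed the job in after about 7.4 s of robot time (no verdict was returned).

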